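Fetch the nail brush from the leaning canister into its dish

TASK

First slide the flat blue cover of the white brush dish fully open (it has no handle: press on its top and drag it). Then fetch the orange nail brush from the bottom of the leaning clear canister, whose mouth is too narrow for an open hand: reach in with closed fingers and open them inside, just above the brush. Lay the brush bristles down, lengthwise and flat on the floor of the opened dish without letting it fall, and leave the jar, pill tray, bottle, soap and tumbler where they stand.

Things in the scene. Friction and masses are not known exactly. Their poses are not given: they have to be found in the camera images.
- nail_brush: Orange nail brush, 100 (x) x 36 (y) x 48 (z) mm, 56-112 g. Origin: centre of the bristle underside; z to the handle. Bristles 92 x 30 mm to height 14, back 100 x 36 mm from 14 to 28, upright handle fin 70 mm long (x), 16 mm thick (y) from 28 to 48: grasp it across its 16 mm. Starts on the canister's inner floor, leaning with it, long side along canister x, against the low (-x) end wall.
- canister: Fixed deep clear canister with white lips on a porcelain foot (150 x 100 mm). Origin: on the shelf, under the middle of the inner floor; z vertical, yaw varies. It leans 30 degrees: in this frame its axis, inner floor to mouth, is (-sin 30, 0, cos 30), so the mouth faces up and to -x. Inside 116 mm long (along (cos 30, 0, sin 30)), 80 mm wide (y), 88 mm deep along the axis; walls 4 mm.
- canister_floor (a point): Middle of the canister's inner floor, 40 mm above the shelf; axes as the canister body (z vertical). Two ribs 8 mm high on the floor keep the brush in the middle across y. The brush handle's top is 48 mm above the floor, 40 mm below the mouth, both along the axis.
- canister_mouth (a point): Middle of the mouth, 88 mm up the axis from canister_floor; axes as the canister body. Lips 6 mm thick narrow it to 54 mm across y; it is 116 mm long. At the far (+x) end a clear splash back goes on 40 mm past the mouth along the axis and overhangs it: go in along the axis, tilted 30 degrees.
- brush_dish: Fixed white brush dish, 96 (x) x 274 (y) x 28 mm high, with steel rails 4 mm wide along both long edges, to 34 mm high. Origin: centre of its underside on the shelf, z up, yaw varies. The -y half is an open-topped compartment, the +y half a closed deck. The blue cover slides between the rails from over the compartment (closed) to over the deck (open).
- dish_floor (a point): Middle of the compartment's inner floor, 6 mm above the shelf, 68 mm from the dish's origin towards its -y; same axes as the dish. Compartment inside: 74 mm (x) x 126 mm (y), 22 mm deep. The brush lies in it lengthwise, along the dish's y.
- cover_top (a point): Centre of the top face of the flat blue cover, 86 mm (x) x 134 mm (y) x 4 mm thick, top face 32 mm above the shelf (2 mm below the rails); same axes as the dish.
- dish_cover (a joint): How far the cover has slid to the dish's +y, in m: 0 closed, 0.134 fully open (end stop). Starts between 0 and 0.03. It needs about 1.5 N to slide, and stays where it is left.
- glass_jar: Clear glass jar with steel twist cap, 84 mm across, 115 mm high, loose; origin at the centre of its underside. Bystander.
- pill_tray: White plastic pill tray, 150 x 56 x 18 mm, loose, between canister and dish; origin at the centre of its underside. Bystander.
- wash_bottle: Green wash bottle with white cap, 64 mm across, 170 mm high, loose; origin at the centre of its underside. Bystander.
- soap_bar: Yellow soap bar, 85 x 55 x 28 mm, loose; origin at the centre of its underside. Bystander.
- tumbler: Blue ceramic tumbler, 76 mm across, 100 mm high, loose; origin at the centre of its underside. Bystander.
Mind the look-alikes: they are no part of the job. Leave any purple or yellow look-alike of the canister alone. What is shaped like the nail_brush but purple is not meant.

How it is judged:
By the outcome, as a careful person would: the job done as asked, in the order asked, and still so for the second after the job is handed in, with the robot touching nothing.
It also fails if it takes over 69 s, if anything falls off the work surface, if the arm or the gripper's body presses on something with over 40 N, if the wrist force passes 120 N, or if a joint passes its speed limit or range.

ROBOT

A 7-joint arm with a two-finger parallel gripper is mounted at the origin on the work surface. World frame = base frame: x ahead of the robot, y to its left, z up, the work surface at z = 0. Lengths are in m, angles in rad, forces in N, time in s.
With the tool pointing down it reaches from about 0.425 to 0.95 m from the base axis. Payload 16.7 kg.
Tool frame: the origin (TCP) lies on the centre line of the jaws, within the pads' length; the fingertips stand 8 mm ahead of it and the grasp point (between the pads) lies 11 mm behind it; z points along the fingers, y is the direction in which the jaws open and shut (so a half turn about z gives the same grasp; the last joint's range is limited). The gripper opens to 94 mm and grips with 3 to 60 N. Pads are 16 mm wide; open, the fingers measure 119 mm over their backs; the gripper's body (75 mm by 177 mm) begins 78 mm behind the grasp point.
Start: joints at [-1.476, 0.426, 0.074, 1.606, -0.034, 1.111, -0.067], TCP at [0.163, 0.655, 0.213] pointing down, gripper open.
Joint ranges: [-2.85, 2.85], [-0.5, 2.14], [-1.23, 1.37], [0.21, 2.46], [-1.02, 4.16], [0.16, 2.05], [-2.73, 2.73]. Speed limits (rad/s): [1.89, 1.89, 2.39, 2.39, 3.01, 3.01, 3.01].

INTERFACE

Orientations are given as a unit quaternion [x, y, z, w].
In Python, from workcell import bot gives the robot as it stands.
- The arm moves only by the tool move_arm, never from a script. Its argument "moves" is text: rows parted by semicolons, each of 7 numbers parted by spaces: the shift along the world's x, y, z in mm, then the turn, a rotation vector about the world's x, y, z in rad, then the finger opening in mm, from 0 to 94. In form: dx dy dz ax ay az fingers; .... A call has 1 to 12 rows; each row shifts and turns the commanded pose from where the row before left it; what a row does not reach is not made up. A row lasts 1/10 s, in which the tool goes at most 50 mm and 8.59 degrees, less where a joint would pass 70% of its speed; a pose out of reach is approached as far as the arm can. A call is refused whole if a number of a shift passes 50 or a number of a turn 0.15, either way. A call with a gripper value outside its range is refused whole. The fingers move at their own pace and stop on an object; "newtons" is the grip in N (left out, the last holds). Time passes only in rows, so rows that do not move let the fingers close. It gives the time, the measured TCP pose, the force and the opening at its end, in the units of the state.
- bot.sense(): the state, without advancing time (a new reading comes with each control period).
- bot.capture(name): name is "scene" or "top" or "wrist"; returns a dict with "pixels" (480x640x3 uint8, red, green, blue), "vertical_fov" (degrees; the focal length in pixels is half the picture's height over the tangent of half this angle, whatever the lens; pixels are square), "cx", "cy" (the principal point, pixels), "origin" and "rotation" of the camera in the world. Camera axes: x right, y down, z forward; pixel columns grow to the right and rows downward; lengths in m; the calibration is good to about 2 mm. A picture is of the moment at which its call begins. There is no depth.
- bot.close_job(): hands the job in, once; it reports no verdict.
The state is a dict: "clock": time; "qpos": joint angles; "qd": joint speeds; "joint_efforts": joint torques, N m; "tool_pos": TCP position; "tcp_rot": TCP orientation; "force": force on the tool from outside, world axes, zero at the start; "moment": the same for the moment, N m; "grip_width": finger opening in m.
Only numpy, scipy, OpenCV 4.12 (cv2) and the standard library are available. Lean on these libraries where they do the work, as an engineer would, in place of code of your own. Each camera call takes 0.05 s, during which the arm holds its last target.

## Working session

There is one attempt and no reset: what is moved stays moved. The work goes in short steps, Python scripts to look and compute and a tool call to move; the robot and the scene stay as the last step left them, time stands still between calls to the robot, and variables do not carry over. Pictures are saved under pics/ and viewed, and the job is handed in when it is done.

Besides the shell and the picture viewer there is one more tool, called after "Request:" as a command line: name --argument value ..., lists and objects as JSON in quotes. move_arm: Moves the arm, as the interface text tells. Its arguments: {"type":"object","properties":{"moves":{"type":"string"},"newtons":{"type":"number"}},"required":["moves"]}

```bash
mkdir -p pics; ls
python3 - <<'E'
from workcell import bot
import cv2,pickle,numpy as np
for n in ["scene","top","wrist"]:
    c=bot.capture(n); pickle.dump(c,open(f'{n}0.pkl','wb'))
    cv2.imwrite(f'pics/{n}0.png',c['pixels'][:,:,::-1])
    print(n,c['vertical_fov'],c['cx'],c['cy'],np.round(c['origin'],3),np.round(c['rotation'],3).tolist())
s=bot.sense();print(s)
E
```

```text
pics
scene 53.82950952878371 312.14967925336254 238.19793852314382 [1.432 0.434 0.816] [0.473, 0.757, -0.386, -0.234]
top 49.961573741005864 308.21786646896334 244.7775940383481 [ 0.335 -0.024  1.27 ] [-0.698, 0.71, -0.065, 0.073]
wrist 58.32479540343134 314.2130501609257 243.40735605311173 [0.083 0.673 0.384] [0.78, 0.609, 0.088, 0.114]
{'clock': 0.15, 'qpos': array([-1.47648819,  0.42659371,  0.07385939,  1.60644011, -0.03407917,
        1.11081374, -0.06706715]), 'qd': array([-0.00037452, -0.00190437,  0.00029284, -0.00220812,  0.00056696,
        0.00016965, -0.0016344 ]), 'joint_efforts': array([ 2.58537424e-03, -9.36284781e+01,  3.66777889e+00, -4.54430115e+01,
       -4.89432737e-02,  1.80634449e-02,  1.31353440e-04]), 'tool_pos': array([0.16289602, 0.65470994, 0.21294178]), 'tcp_rot': array([ 1.21598473e-01,  9.92579248e-01, -4.97593980e-04, -1.87049671e-05]), 'force': array([-1.09521659,  0.01257876,  0.38622643]), 'moment': array([-0.01697417, -0.00973022,  0.00309955]), 'grip_width': 0.0940719823855831}
```

View pics/scene0.png

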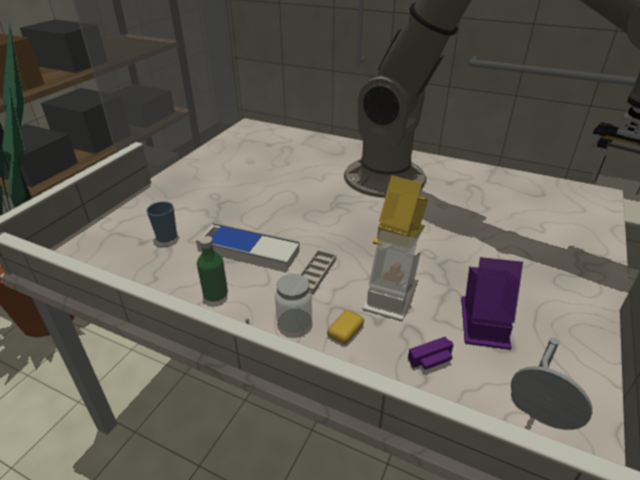

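View pics/top0.png

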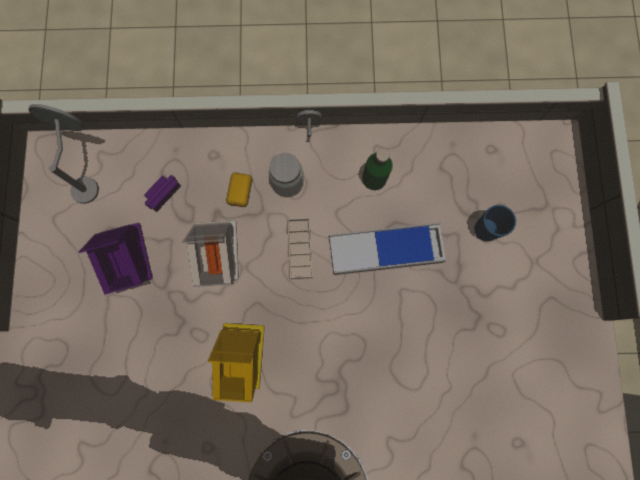

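View pics/wrist0.png

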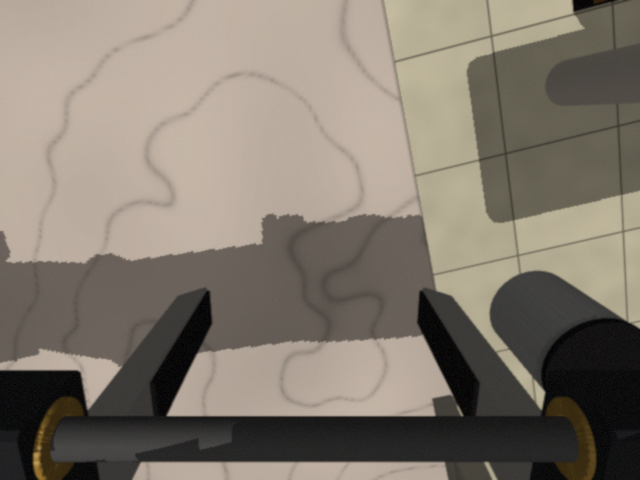

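The pictures show the dish at about (387,248) in the top view, with its blue cover at (405,246), and the clear canister with the orange brush at (213,257). I'll crop these two and measure them.

```bash
cat > h.py <<'E'
import numpy as np,cv2,pickle
from scipy.spatial.transform import Rotation as R
def load(f): return pickle.load(open(f,'rb'))
def K(c):
    f=240/np.tan(np.radians(c['vertical_fov'])/2); return f
def ray(c,u,v):
    f=K(c); d=np.array([(u-c['cx'])/f,(v-c['cy'])/f,1.]); return np.array(c['origin']),R.from_quat(c['rotation']).apply(d)
def onz(c,u,v,z):
    o,d=ray(c,u,v); return o+d*(z-o[2])/d[2]
def proj(c,p):
    q=R.from_quat(c['rotation']).inv().apply(np.atleast_2d(p)-np.array(c['origin'])); f=K(c)
    return np.c_[c['cx']+f*q[:,0]/q[:,2],c['cy']+f*q[:,1]/q[:,2]]
def tri(c1,p1,c2,p2):
    o1,d1=ray(c1,*p1);o2,d2=ray(c2,*p2);d1/=np.linalg.norm(d1);d2/=np.linalg.norm(d2)
    t=np.linalg.lstsq(np.c_[d1,-d2],o2-o1,rcond=None)[0]
    a=o1+d1*t[0];b=o2+d2*t[1];return (a+b)/2,np.linalg.norm(a-b)
def crop(c,x0,y0,x1,y1,s,name):
    im=c['pixels'][y0:y1,x0:x1,::-1]; im=cv2.resize(im,None,fx=s,fy=s,interpolation=cv2.INTER_CUBIC); cv2.imwrite('pics/'+name,im)
E
python3 - <<'E'
from h import *
t=load('top0.pkl');s=load('scene0.pkl')
print("center",onz(t,320,240,0))
crop(t,320,210,450,285,6,'t_dish.png');crop(t,175,210,250,295,7,'t_can.png')
crop(s,190,215,310,275,6,'s_dish.png');crop(s,355,220,430,325,5,'s_can.png')
for n,c,z in(('top',t,.032),('scene',s,.032)):
    h=cv2.cvtColor(c['pixels'],cv2.COLOR_RGB2HSV)
    m=((h[...,0]>108)&(h[...,0]<130)&(h[...,1]>150)).astype(np.uint8)
    nn,l,st,ce=cv2.connectedComponentsWithStats(m)
    k=1+np.argmax(st[1:,4]);print(n,st[k],ce[k])
    cn=max(cv2.findContours((l==k).astype(np.uint8),0,1)[0],key=cv2.contourArea)
    b=cv2.boxPoints(cv2.minAreaRect(cn));ap=cv2.approxPolyDP(cn,4,True)[:,0]
    print(ap.tolist());
    for p in ap: print(np.round(onz(c,p[0],p[1],z),4))
    print('centroid',onz(c,*ce[k],z))
    P=np.array([onz(c,p[0],p[1],z)[:2] for p in cn[:,0]],np.float32)
    print(cv2.minAreaRect(P))
E
```

```text
center [ 5.99012572e-01 -4.09017234e-02  2.22044605e-16]
top [ 376  227   57   39 1759] [403.82490051 245.75667993]
[[427, 227], [377, 232], [380, 264], [432, 259]]
[ 0.6202 -0.3042  0.032 ]
[ 0.6099 -0.1809  0.032 ]
[ 0.5302 -0.1849  0.032 ]
[ 0.5403 -0.3115  0.032 ]
centroid [ 0.5742683  -0.24493601  0.032     ]
((0.5747146606445312, -0.24498040974140167), (0.08273165673017502, 0.1298428475856781), 5.402620792388916)
scene [212 227  49  24 712] [234.91011236 238.09410112]
[[212, 236], [214, 242], [248, 250], [260, 235], [221, 227]]
[ 0.5932 -0.3075  0.032 ]
[ 0.6141 -0.2855  0.032 ]
[ 0.6042 -0.1802  0.032 ]
[ 0.5307 -0.1871  0.032 ]
[ 0.5454 -0.3104  0.032 ]
centroid [ 0.5736821  -0.24316196  0.032     ]
((0.5735185146331787, -0.24570250511169434), (0.07619927078485489, 0.12683738768100739), 5.39820671081543)
```

View pics/t_dish.png

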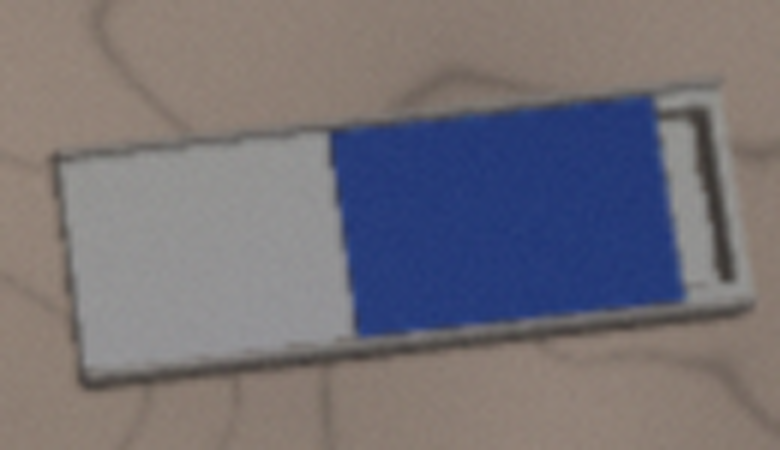

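View pics/t_can.png

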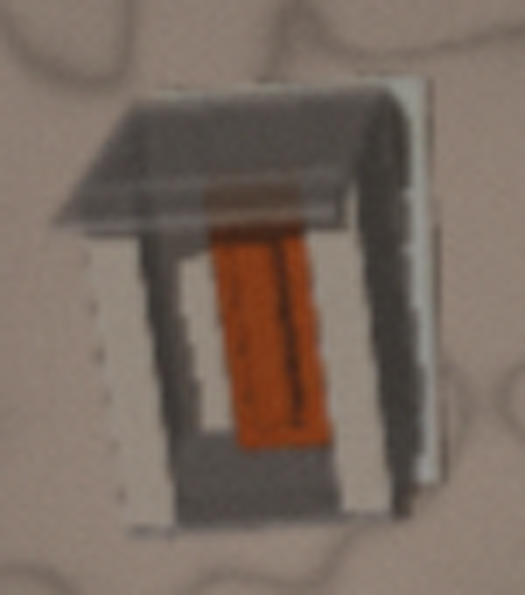

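View pics/s_can.png

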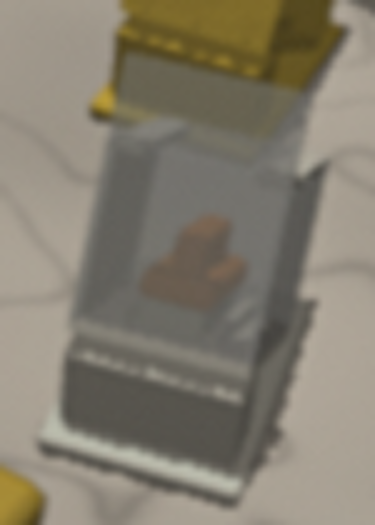

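View pics/s_dish.png

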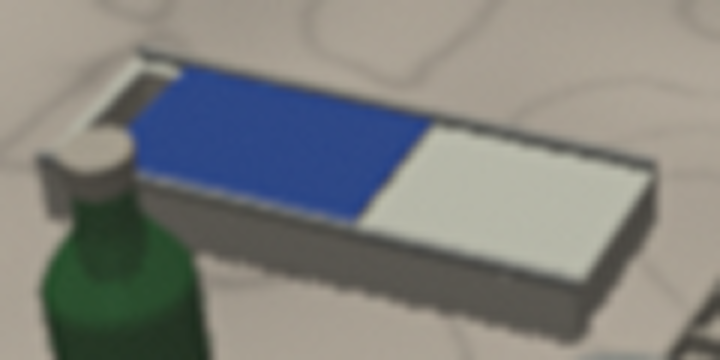

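```bash
cat > fit.py <<'E'
from h import *
from scipy.optimize import least_squares
t=load('top0.pkl');s=load('scene0.pkl')
def px(p,x0,y0,k): return [x0+(p[0]+.5)/k-.5,y0+(p[1]+.5)/k-.5]
def fit(obs,x0):
    def w(q,l): 
        c,sn=np.cos(q[2]),np.sin(q[2]); l=np.array(l); return [q[0]+c*l[0]-sn*l[1],q[1]+sn*l[0]+c*l[1],l[2]]
    f=lambda q:np.concatenate([proj(c,w(q,l))[0]-p for c,p,l in obs])
    r=least_squares(f,x0,loss='soft_l1');print(r.x,np.degrees(r.x[2]));print(np.round(r.fun.reshape(-1,2),1).tolist());return r.x
def m(u,v,y): # canister mouth coords: u along length, v along axis past the mouth, from floor pt
    a=.8660254;b=.5;return [u*a-(.088+v)*b, y, .04+u*b+(.088+v)*a]
T=lambda p:px(p,175,210,7);S=lambda p:px(p,355,220,5)
obs=[(t,T((130,535)),m(-.062,0,.044)),(t,T((400,515)),m(-.062,0,-.044)),
(t,T((55,222)),m(.060,.04,.044)),(t,T((345,205)),m(.060,.04,-.044)),
(s,S((40,445)),[.075,-.05,0]),(s,S((240,502)),[.075,.05,0]),(s,S((317,305)),[-.075,.05,0])]
print('can');q=fit(obs,[.55,.22,0])
D=lambda p:px(p,320,210,6);E=lambda p:px(p,190,215,6)
print('dish')
od=[(t,D((57,155)),[.048,.137,.034]),(t,D((85,372)),[-.048,.137,.034]),(t,D((720,83)),[.048,-.137,.034]),(t,D((750,300)),[-.048,-.137,.034]),
(s,E((655,163)),[-.048,.137,.034]),(s,E((585,280)),[.048,.137,.034]),(s,E((140,50)),[-.048,-.137,.034])]
d=fit(od,[.57,-.2,.08])
np.savez('fit.npz',can=q,dish=d)
c,sn=np.cos(d[2]),np.sin(d[2])
v=np.array([.5742,-.245])-d[:2]; print('cover in dish',c*v[0]+sn*v[1],-sn*v[0]+c*v[1])
# orange brush in top
h=cv2.cvtColor(t['pixels'],cv2.COLOR_RGB2HSV);mk=((h[...,0]<14)&(h[...,1]>170)).astype(np.uint8);mk[:210]=0;mk[300:]=0
ys,xs=np.nonzero(mk);print('orange',xs.min(),xs.max(),ys.min(),ys.max(),xs.mean(),ys.mean())
cc,ss=np.cos(q[2]),np.sin(q[2])
def W(l): return [q[0]+cc*l[0]-ss*l[1],q[1]+ss*l[0]+cc*l[1],l[2]]
u=m(-.008,-.04,0);print('fin top centre W',W(u),proj(t,W(u)),proj(s,W(u)))
for y in(-.018,.018):
  for xx in(-.05,.05): p=proj(t,W(m(-.008+xx,-.060,y)))[0];print('back corner',(p-[175,210])*7)
for y in(-.008,.008):
  for xx in(-.035,.035): p=proj(s,W(m(-.008+xx,-.040,y)))[0];print('fin corner scene',(p-[355,220])*5)
E
python3 fit.py
```

```text
can
[0.57644691 0.21667446 0.05885759] 3.372291373883202
[[0.5, 0.6], [-0.2, 0.6], [-0.2, 1.0], [-1.1, 0.3], [-1.1, 1.8], [-0.3, 2.0], [-1.2, 1.8]]
dish
[ 0.5713364  -0.20303279  0.09806359] 5.618629992040789
[[-0.4, -1.1], [-0.3, 1.3], [-0.3, -1.7], [1.1, 0.4], [0.8, -0.7], [-1.2, 0.4], [0.2, -0.8]]
cover in dish -0.0012590167049703585 -0.042045952394246355
orange 206 221 243 273 213.19337016574585 258.3674033149171
fin top centre W [np.float64(0.5455722586572449), np.float64(0.21485515197659175), 0.0775692192] [[212.14291041 257.43208615]] [[396.23474745 264.56462419]]
back corner [339.47701574 443.53519212]
back corner [302.80524866 168.76286571]
back corner [235.72068712 451.38423421]
back corner [196.30494262 176.80522402]
fin corner scene [202.96346969 210.31248152]
fin corner scene [176.68776703 227.9839844 ]
fin corner scene [234.15670656 217.92532437]
fin corner scene [209.58666413 236.12353792]
```

The two views agree: the dish yaw is 5.6° and the cover has already slid about 25 mm. I'll travel over to the cover with the fingers closed.

Request:
move_arm --moves "32 -25 5 0 0 0.025 0;32 -25 5 0 0 0.025 0;32 -25 5 0 0 0.025 0;32 -25 5 0 0 0.025 0;32 -25 5 0 0 0.025 0;32 -25 5 0 0 0.025 0;32 -25 5 0 0 0.025 0;32 -25 5 0 0 0.025 0;32 -25 5 0 0 0.025 0;32 -25 5 0 0 0.025 0;32 -25 5 0 0 0.025 0;32 -25 5 0 0 0.025 0" --newtons 20

```text
clock: 1.35
tool_pos: [0.548, 0.3537, 0.2736]
tcp_rot: [-0.029, 1.0, -0.0, -0.0]
force: [1.1, -0.5, -0.3]
grip_width: 0.0021
```

Request:
move_arm --moves "2 -45 0 0 0 0 0;2 -45 0 0 0 0 0;2 -45 0 0 0 0 0;2 -45 0 0 0 0 0;2 -45 0 0 0 0 0;2 -45 0 0 0 0 0;3 -45 0 0 0 0 0;3 -45 0 0 0 0 0;3 -45 -15 0 0 0 0;3 -45 -20 0 0 0 0;3 -45 -20 0 0 0 0;3 -45 -20 0 0 0 0"

```text
clock: 2.55
tool_pos: [0.5768, -0.1867, 0.1978]
tcp_rot: [-0.028, 1.0, -0.0, 0.0]
force: [0.1, 0.9, 0.6]
grip_width: 0.0004
```

Run:
```python
from h import *
from workcell import bot
c=bot.capture('wrist');pickle.dump(c,open('w1.pkl','wb'));cv2.imwrite('pics/w1.png',c['pixels'][:,:,::-1])
s=bot.sense();print(s['tool_pos'],s['qpos'])
d=np.load('fit.npz')['dish'];cc,ss=np.cos(d[2]),np.sin(d[2])
for l in([.044,-.042+.067,.032],[-.044,.025,.032],[.044,-.109,.032],[-.044,-.109,.032]):
  print(proj(c,[d[0]+cc*l[0]-ss*l[1],d[1]+ss*l[0]+cc*l[1],l[2]]))
```

```text
[ 0.57442852 -0.19445289  0.19486137] [-0.14472625  0.35685475  0.46166223  1.80356427 -0.17850331  1.02517604
  2.00591793]
[[329.32074239 265.92460115]]
[[325.59811998 158.24549072]]
[[168.4652482  272.37577598]]
[[152.70497406 165.71612012]]
```

View pics/w1.png

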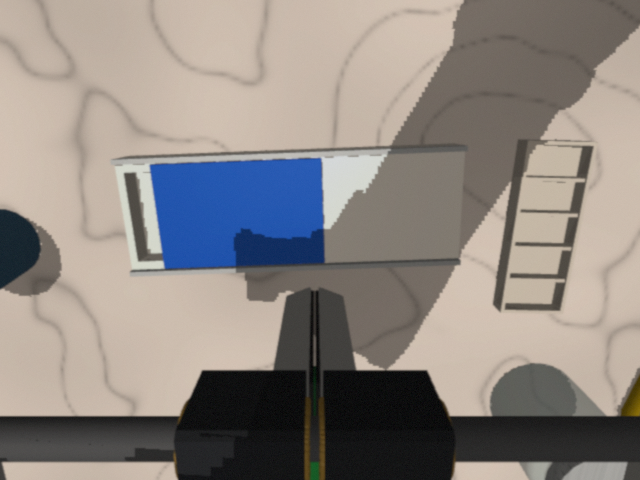

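The wrist view puts the cover corners at about (323,263), (323,160), (165,268) and (152,163). They match the prediction to about 3 px, so I'll descend.

Request:
move_arm --moves "1 -30 -20 0 0 0 0;1 -30 -40 0 0 0 0;1 -8 -40 0 0 0 0;0 0 -30 0 0 0 0;0 0 -12 0 0 0 0;0 0 0 0 0 0 0"

```text
clock: 3.2
tool_pos: [0.5791, -0.2525, 0.0552]
tcp_rot: [-0.028, 1.0, 0.0, -0.001]
force: [-0.5, 0.0, 0.5]
grip_width: 0.0005
```

Request:
move_arm --moves "0 0 -10 0 0 0 0;0 0 -4 0 0 0 0;0 0 -2 0 0 0 0;0 0 -1 0 0 0 0;0 0 0 0 0 0 0"

```text
clock: 3.7
tool_pos: [0.5803, -0.2531, 0.0403]
tcp_rot: [-0.028, 1.0, -0.0, 0.0]
force: [-1.0, 0.8, 3.9]
grip_width: 0.0009
```

Request:
move_arm --moves "0 0 -2 0 0 0 0;0 0 -1 0 0 0 0;0 0 0 0 0 0 0"

```text
clock: 4.0
tool_pos: [0.5807, -0.255, 0.0398]
tcp_rot: [-0.027, 1.0, -0.001, 0.002]
force: [-12.7, -0.9, 40.1]
grip_width: 0.0007
```

Request:
move_arm --moves "0 0 1.5 0 0 0 0;0 0 0 0 0 0 0"

```text
clock: 4.2
tool_pos: [0.5805, -0.2542, 0.0401]
tcp_rot: [-0.028, 1.0, -0.001, 0.001]
force: [-5.9, -0.9, 22.8]
grip_width: 0.0002
```

Request:
move_arm --moves "0 0 0.7 0 0 0 0;-1 8 0 0 0 0 0;-1 10 0 0 0 0 0;-1 10 0 0 0 0 0"

```text
clock: 4.6
tool_pos: [0.5777, -0.2257, 0.0402]
tcp_rot: [-0.028, 1.0, -0.001, 0.001]
force: [-2.3, -2.1, 12.7]
grip_width: 0.0005
```

Run:
```python
from h import *
from workcell import bot
c=bot.capture('top');t=c['pixels']
h=cv2.cvtColor(t,cv2.COLOR_RGB2HSV);m=((h[...,0]>108)&(h[...,0]<130)&(h[...,1]>150)).astype(np.uint8);m[:,445:]=0
ys,xs=np.nonzero(m);print(xs.min(),xs.max())
crop(c,320,200,450,285,6,'t2.png')
print(bot.sense()['force'],bot.sense()['tool_pos'])
```

```text
Traceback (most recent call last):
ValueError: zero-size array to reduction operation minimum which has no identity
```

```bash
cat > wl.py <<'E'
from h import *
from workcell import bot
import sys
c=bot.capture('wrist');pickle.dump(c,open(sys.argv[1]+'.pkl','wb'));cv2.imwrite(f'pics/{sys.argv[1]}.png',c['pixels'][:,:,::-1])
s=bot.sense();print(s['clock'],s['tool_pos'],s['tcp_rot'],s['force'],s['qpos'].round(3))
E
python3 wl.py w2
```

```text
4.7 [ 0.57760162 -0.22421442  0.04019044] [-2.85425777e-02  9.99592277e-01  3.11140494e-05  7.74561827e-04] [-3.57593153  0.68183092 13.67016197] [-0.028  0.567  0.391  1.884 -0.306  0.748  2.162]
```

View pics/w2.png

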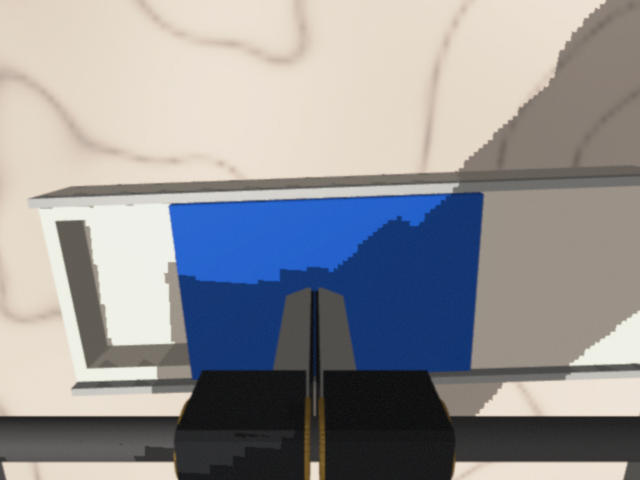

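The cover's left edge is now at column 171 and the gap has widened, so it follows the fingers. I'll keep dragging.

Request:
move_arm --moves "-1 10 0 0 0 0 0;-1 12 0 0 0 0 0;-1 12 0 0 0 0 0;-1 12 0 0 0 0 0"

```text
clock: 5.1
tool_pos: [0.5734, -0.1794, 0.0402]
tcp_rot: [-0.028, 1.0, -0.0, 0.001]
force: [-4.9, -1.7, 15.5]
grip_width: 0.0006
```

Request:
move_arm --moves "-1 12 0 0 0 0 0;-1 10 0 0 0 0 0;-1 8 0 0 0 0 0;-1 6 0 0 0 0 0"

```text
clock: 5.5
tool_pos: [0.57, -0.1438, 0.0402]
tcp_rot: [-0.028, 1.0, -0.001, 0.001]
force: [0.7, -6.7, 7.2]
grip_width: 0.0003
```

```bash
python3 wl.py w3
```

```text
5.55 [ 0.57004319 -0.14305222  0.04018656] [-2.81727589e-02  9.99601859e-01 -5.83198145e-04  1.44164423e-03] [-1.72070207 -3.15651664 13.78525736] [-0.17   0.524  0.394  1.96  -0.299  0.71   2.032]
```

View pics/w3.png

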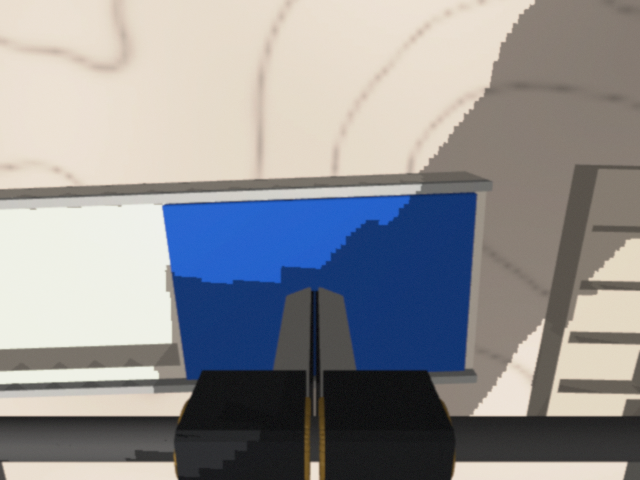

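Request:
move_arm --moves "-1 6 0 0 0 0 0;-1 6 0 0 0 0 0;0 4 0 0 0 0 0;0 0 0 0 0 0 0"

```text
clock: 5.95
tool_pos: [0.5682, -0.128, 0.0402]
tcp_rot: [-0.028, 1.0, -0.001, 0.002]
force: [-0.4, -3.7, 11.6]
grip_width: 0.0005
```

```bash
python3 wl.py w4
```

```text
6.0 [ 0.568207   -0.1280428   0.04019062] [-2.78105284e-02  9.99611905e-01 -6.29894613e-04  1.48880350e-03] [-1.79291339 -4.16227759 12.76175813] [-0.197  0.518  0.395  1.972 -0.297  0.704  2.006]
```

View pics/w4.png

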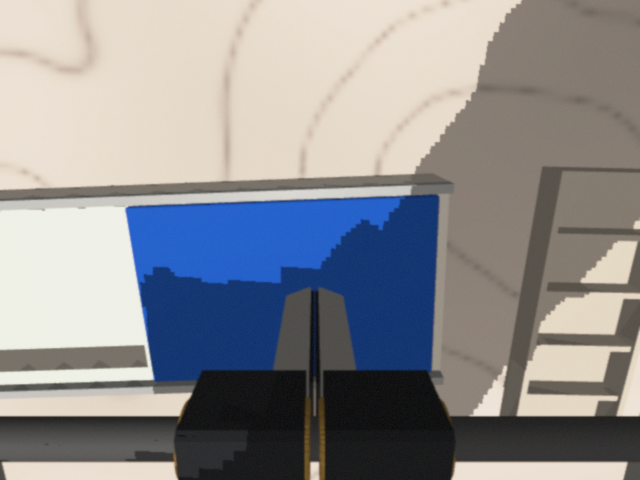

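Run:
```python
from h import *
t=load('top0.pkl');s=load('scene0.pkl')
crop(t,200,310,275,410,6,'t_y.png')
crop(s,365,170,435,260,6,'s_y.png')
```

```text
(no output)
```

View pics/t_y.png

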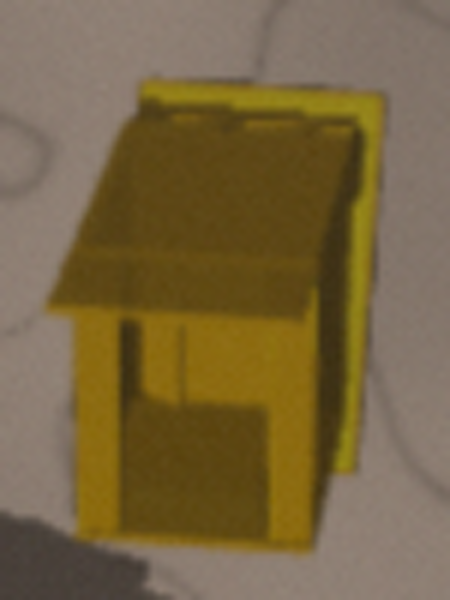

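View pics/s_y.png

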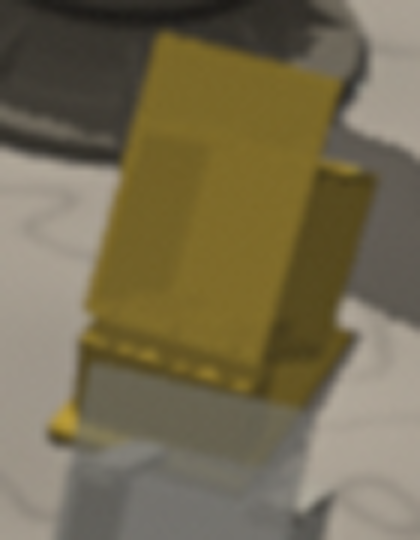

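Request:
move_arm --moves "0 -3 5 0 0 0 0;0 0 20 0 0 0 0;0 0 40 0 0 0 0;0 0 45 0 0 0 0;0 0 45 0 0 0 0;0 0 45 0 0 0 0;0 0 35 0 0 0 0;0 0 0 0 0 0 0"

```text
clock: 6.8
tool_pos: [0.5688, -0.1307, 0.279]
tcp_rot: [-0.028, 1.0, 0.0, 0.004]
force: [-0.2, 0.1, -0.2]
grip_width: 0.0007
```

Run:
```python
from h import *
t=load('top0.pkl');s=load('scene0.pkl')
print(tri(t,(251.3,362.8),s,(391.8,175.6)), tri(t,(208.3,361.3),s,(421.5,183.5)))
print(onz(t,258,326,.16))
```

```text
(array([0.30424928, 0.11074208, 0.1788509 ]), np.float64(0.004176009157554073)) (array([0.30931706, 0.19818141, 0.17787922]), np.float64(3.6184478357669195e-05))
[0.38078982 0.09720329 0.16      ]
```

Request:
move_arm --moves "-10 34 0 0.003 -0.052 0 0;-10 34 0 0.003 -0.052 0 0;-10 34 0 0.003 -0.052 0 0;-10 34 0 0.003 -0.052 0 0;-10 34 0 0.003 -0.052 0 0;-10 34 0 0.003 -0.052 0 0;-10 34 0 0.003 -0.052 0 0;-10 34 0 0.003 -0.052 0 0;-10 34 0 0.003 -0.052 0 0;-10 34 0 0.003 -0.055 0 0;0 0 0 0 0 0 0;0 0 0 0 0 0 0"

```text
clock: 8.0
tool_pos: [0.4664, 0.2101, 0.2734]
tcp_rot: [-0.028, 0.966, 0.007, 0.259]
force: [0.4, -0.9, 0.4]
grip_width: 0.0004
```

```bash
cat >> h.py <<'E'
def canW(q,u,h,y):
    a=.8660254;b=.5;l=[u*a-h*b,y,.04+u*b+h*a];c,s=np.cos(q[2]),np.sin(q[2])
    return np.array([q[0]+c*l[0]-s*l[1],q[1]+s*l[0]+c*l[1],l[2]])
def canL(q,p):
    a=.8660254;b=.5;c,s=np.cos(q[2]),np.sin(q[2]);d=np.array(p)-[q[0],q[1],.04]
    x=c*d[0]+s*d[1];y=-s*d[0]+c*d[1];return x*a+d[2]*b, -x*b+d[2]*a, y  # u,h,y
E
python3 wl.py w5
python3 - <<'E'
from h import *
from workcell import bot
q=np.load('fit.npz')['can'];c=load('w5.pkl');s=bot.sense()
print('u,h,y',canL(q,s['tool_pos']));M=R.from_quat(s['tcp_rot']).as_matrix();print(M.round(3), 'want z',[.5*np.cos(q[2]),.5*np.sin(q[2]),-.866])
for n,a in dict(lipLo_in=(-.058,.088),lipHi_in=(.058,.088),finlo=(-.043,.048),finhi=(.027,.048),backlo=(-.058,.028)).items():
  for y in ((.027,-.027) if 'lip' in n else (.008,-.008) if 'fin' in n else (.018,-.018)): print(n,y,proj(c,canW(q,*a,y))[0].round(1))
E
```

```text
8.05 [0.4669346  0.20939209 0.27353194] [-0.02717631  0.96559865  0.00729873  0.25851   ] [ 0.33081921 -0.35004309 -0.11221174] [-0.707 -0.141 -0.072  2.244  0.522  0.701  0.5  ]
u,h,y (np.float64(0.02171877064857393), np.float64(0.25712011491468406), np.float64(-0.0008278503416352737))
[[-0.865 -0.056  0.499]
 [-0.049  0.998  0.028]
 [-0.5    0.    -0.866]] want z [np.float64(0.49913419607686177), np.float64(0.02941180556689634), -0.866]
lipLo_in 0.027 [352.2 121.1]
lipLo_in -0.027 [281.2 121.2]
lipHi_in 0.027 [348.9 265.3]
lipHi_in -0.027 [284.4 265.3]
finlo 0.008 [325.8 138.8]
finlo -0.008 [307.2 138.8]
finhi 0.008 [325.3 218.2]
finhi -0.008 [307.6 218.3]
backlo 0.018 [336.5 120.4]
backlo -0.018 [296.3 120.4]
```

View pics/w5.png

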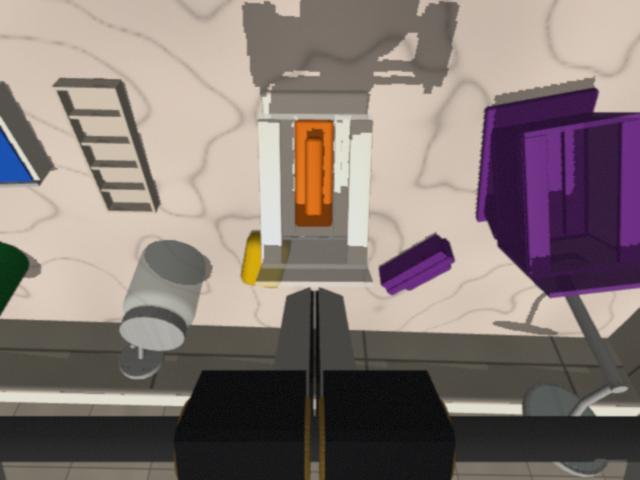

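Run:
```python
from h import *
c=load('w5.pkl');crop(c,245,85,385,295,3,'w5c.png')
h=cv2.cvtColor(c['pixels'],cv2.COLOR_RGB2HSV)
for r in (130,140,150,170,190,205,215,222):
  row=c['pixels'][r,270:365].astype(int); hs=h[r,270:365]
  o=np.nonzero((hs[:,0]<16)&(hs[:,1]>150))[0]+270
  b=np.nonzero((hs[:,0]<16)&(hs[:,1]>150)&(hs[:,2]>225))[0]+270
  w=np.nonzero(row.min(1)>205)[0]+270
  print(r,o.min() if len(o) else 0,o.max() if len(o) else 0,b.min() if len(b) else 0,b.max() if len(b) else 0,'white',w.tolist()[:3],w.tolist()[-25:])
for col in(300,314,330):
  o=np.nonzero((h[90:280,col,0]<16)&(h[90:280,col,1]>150))[0]+90;print(col,o.min(),o.max())
```

```text
130 295 332 0 0 white [270, 271, 272] [270, 271, 272, 273, 274, 275, 276, 277, 337, 338, 339, 340, 341, 342, 343, 344, 345, 346, 347]
140 295 332 0 0 white [270, 271, 272] [272, 273, 274, 275, 276, 277, 337, 338, 339, 344, 345, 346, 347, 353, 354, 355, 356, 357, 358, 359, 360, 361, 362, 363, 364]
150 295 332 0 0 white [270, 271, 272] [275, 276, 277, 337, 338, 339, 342, 343, 344, 345, 346, 347, 352, 353, 354, 355, 356, 357, 358, 359, 360, 361, 362, 363, 364]
170 296 331 0 0 white [270, 271, 272] [337, 338, 339, 340, 341, 342, 343, 344, 345, 346, 347, 351, 352, 353, 354, 355, 356, 357, 358, 359, 360, 361, 362, 363, 364]
190 296 331 0 0 white [270, 271, 272] [273, 274, 275, 276, 277, 278, 335, 336, 337, 338, 350, 351, 352, 353, 354, 355, 356, 357, 358, 359, 360, 361, 362, 363, 364]
205 296 331 0 0 white [270, 271, 272] [270, 271, 272, 273, 274, 275, 276, 277, 278, 279, 350, 351, 352, 353, 354, 355, 356, 357, 358, 359, 360, 361, 362, 363, 364]
215 296 331 0 0 white [270, 271, 272] [271, 272, 273, 274, 275, 276, 277, 278, 279, 349, 350, 351, 352, 353, 354, 355, 356, 357, 358, 359, 360, 361, 362, 363, 364]
222 296 330 0 0 white [270, 271, 272] [271, 272, 273, 274, 275, 276, 277, 278, 279, 349, 350, 351, 352, 353, 354, 355, 356, 357, 358, 359, 360, 361, 362, 363, 364]
300 120 225
314 120 225
330 121 224
```

View pics/w5c.png

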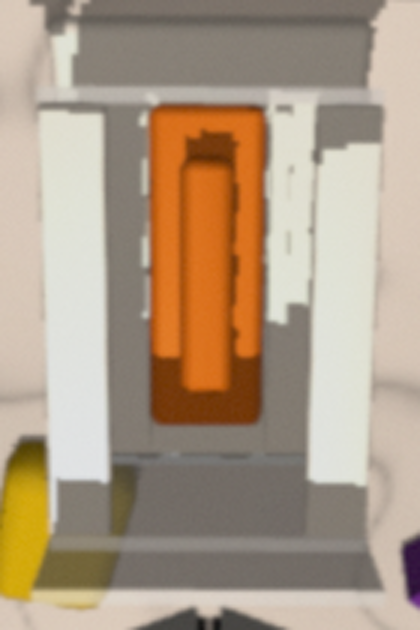

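The brush's symmetry column is 313.6 and the finger plane is at about 314.4, so they line up within 1 mm. I'll shift to the fin centre and go down the axis to just above the mouth.

Request:
move_arm --moves "-27 -2 -15.5 0 0 0 0;15 0.8 -26 0 0 0 0;15 0.9 -26 0 0 0 0;15 0.8 -26 0 0 0 0;15 0.9 -26 0 0 0 0;15 0.8 -26 0 0 0 0;0 0 0 0 0 0 0;0 0 0 0 0 0 0"

```text
clock: 8.85
tool_pos: [0.515, 0.211, 0.1282]
tcp_rot: [-0.027, 0.966, 0.007, 0.258]
force: [0.2, -0.1, -0.2]
grip_width: 0.0007
```

```bash
python3 wl.py w6
python3 - <<'E'
from h import *
from workcell import bot
q=np.load('fit.npz')['can'];s=bot.sense()
print('u,h,y',canL(q,s['tool_pos']));M=R.from_quat(s['tcp_rot']).as_matrix();print(M.round(3))
E
```

```text
8.9 [0.51506128 0.21160111 0.12899309] [-0.02663675  0.96549072  0.00726062  0.25896994] [-0.44007184  0.28715676  0.4987678 ] [-0.669  0.161 -0.037  2.33   0.982  0.38   0.043]
u,h,y (np.float64(-0.00883136007369481), np.float64(0.10785916113279326), np.float64(-0.0014536398677350007))
[[-0.864 -0.055  0.5  ]
 [-0.048  0.998  0.028]
 [-0.5    0.    -0.866]]
```

View pics/w6.png

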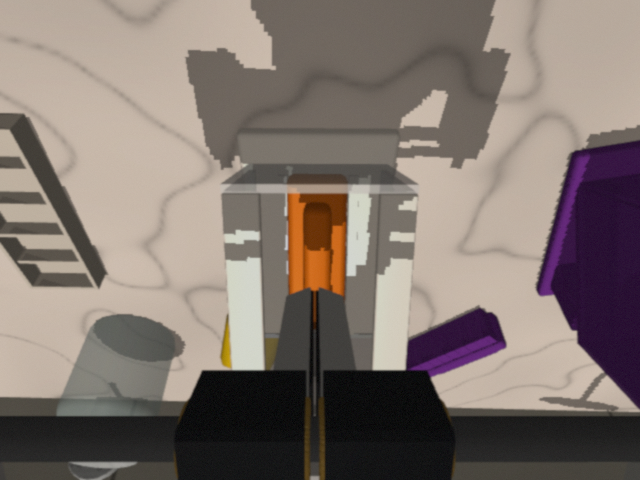

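Run:
```python
from h import *
from workcell import bot
s=bot.sense();c=load('w6.pkl')
Rt=R.from_quat(s['tcp_rot']);o=Rt.inv().apply(np.array(c['origin'])-s['tool_pos']);print('cam in tool',o, (Rt.inv()*R.from_quat(c['rotation'])).as_matrix().round(4))
for z in(-.02,0,.008,.03,.05,.07,.1): print(z,proj(c,s['tool_pos']+Rt.apply([0,0,z])))
h=cv2.cvtColor(c['pixels'],cv2.COLOR_RGB2HSV)
for r in(185,195,200,210,225,240,255,270,285):
  o=np.nonzero((h[r,270:365,0]<16)&(h[r,270:365,1]>150))[0]+270
  g=cv2.cvtColor(c['pixels'],cv2.COLOR_RGB2GRAY)[r].astype(int); 
  d=np.abs(np.diff(cv2.GaussianBlur(g.astype(np.float32)[None],(3,1),0)[0])); e=[(int(i),int(d[i])) for i in range(215,425) if d[i]>10]
  print(r,o.min(),o.max(),(o.min()+o.max())/2,[x[0] for x in e])
crop(c,215,160,425,300,3,'w6c.png')
```

```text
cam in tool [ 0.08311176 -0.0018982  -0.16995423] [[-7.000e-04 -9.593e-01 -2.825e-01]
 [ 1.000e+00 -1.000e-04 -2.200e-03]
 [ 2.000e-03 -2.825e-01  9.593e-01]]
-0.02 [[320.02387431 339.44384856]]
0 [[319.52046003 316.53513497]]
0.008 [[319.34694747 308.63915398]]
0.03 [[318.93357153 289.82778641]]
0.05 [[318.62234836 275.66505294]]
0.07 [[318.35820401 263.64471999]]
0.1 [[318.02927344 248.67618105]]Traceback (most recent call last):
  File "<stdin>", line 11, in <module>
    return umr_minimum(a, axis, None, out, keepdims, initial, where)
ValueError: zero-size array to reduction operation minimum which has no identity
```

Run:
```python
from h import *
c=load('w6.pkl');px=c['pixels']
h=cv2.cvtColor(px,cv2.COLOR_RGB2HSV);g=cv2.cvtColor(px,cv2.COLOR_RGB2GRAY)
for r in(180,190,200,210,225,240,255,270,285,294):
  o=np.nonzero((h[r,270:365,0]<16)&(h[r,270:365,1]>150))[0]+270
  d=np.abs(np.diff(cv2.GaussianBlur(g[r].astype(np.float32)[None],(3,1),0)[0])); e=[i for i in range(215,425) if d[i]>9]
  print(r,(o.min(),o.max(),(o.min()+o.max())/2) if len(o) else 0,e)
crop(c,215,160,425,300,3,'w6c.png')
```

```text
180 0 [223, 224, 225, 226, 285, 286, 287, 370, 410, 411, 412, 413]
190 0 [223, 224, 379, 413]
200 (np.int64(288), np.int64(346), np.float64(317.0)) [220, 221, 222, 260, 283, 284, 286, 287, 297, 298, 299, 345, 346, 347, 348, 349, 369, 370, 371, 402, 403, 411, 412, 416]
210 (np.int64(288), np.int64(345), np.float64(316.5)) [220, 221, 222, 282, 283, 284, 286, 287, 301, 302, 303, 304, 345, 346, 347, 348, 349, 368, 369, 370, 410, 411, 417]
225 (np.int64(289), np.int64(345), np.float64(317.0)) [221, 222, 223, 258, 261, 285, 287, 288, 301, 302, 303, 331, 332, 345, 346, 347, 348, 349, 366, 367, 368, 414, 415, 416]
240 (np.int64(289), np.int64(345), np.float64(317.0)) [224, 242, 243, 244, 255, 256, 257, 258, 259, 283, 284, 285, 286, 287, 288, 301, 302, 303, 329, 330, 331, 332, 342, 345, 346, 347, 348, 367, 368, 369, 387, 388, 389, 390, 412, 413]
255 (np.int64(289), np.int64(344), np.float64(316.5)) [223, 224, 225, 262, 301, 302, 327, 328, 329, 331, 332, 333, 341, 342, 345, 346, 347, 348, 365, 366, 367, 412, 413, 414]
270 (np.int64(289), np.int64(344), np.float64(316.5)) [258, 259, 260, 261, 284, 285, 287, 288, 291, 292, 301, 302, 303, 327, 328, 330, 331, 332, 342, 344, 345, 346, 347, 354, 355, 356, 382, 383, 384, 385]
285 (np.int64(289), np.int64(344), np.float64(316.5)) [226, 227, 259, 260, 261, 262, 286, 287, 289, 290, 291, 292, 301, 302, 303, 327, 328, 330, 331, 332, 340, 341, 342, 345, 346, 374, 375, 376, 377, 409, 410, 411]
294 (np.int64(313), np.int64(343), np.float64(328.0)) [227, 228, 259, 260, 261, 262, 287, 288, 309, 310, 312, 313, 315, 317, 318, 345, 374, 375, 376, 377, 408, 409]
```

View pics/w6c.png

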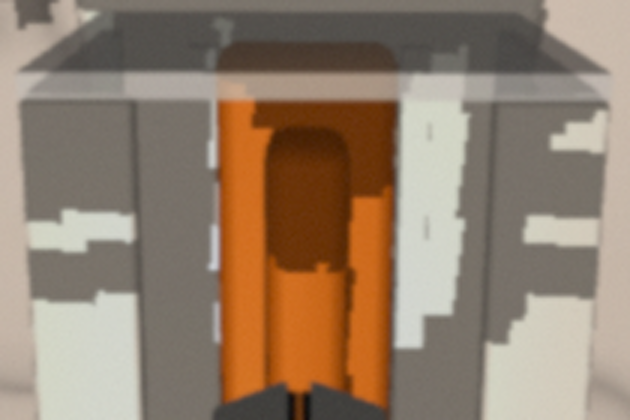

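The brush centre is at column 316.8 and the fingers at 314.5, so I shift about 1.5 mm towards +y, enter closed, and stop above the fin.

Request:
move_arm --moves "0 1.6 0 0 0 0 0;6 0.4 -10 0 0 0 0;6 0.4 -10 0 0 0 0;6 0.4 -10 0 0 0 0;4 0.2 -7 0 0 0 0;0 0 0 0 0 0 0;0 0 0 0 0 0 0"

```text
clock: 9.6
tool_pos: [0.537, 0.2155, 0.0922]
tcp_rot: [-0.027, 0.965, 0.008, 0.259]
force: [0.2, 0.3, -0.2]
grip_width: 0.0007
```

```bash
python3 wl.py w7
python3 - <<'E'
from h import *
from workcell import bot
q=np.load('fit.npz')['can'];s=bot.sense()
print('u,h,y',canL(q,s['tool_pos']));
c=load('w7.pkl');crop(c,205,160,435,390,3,'w7c.png')
E
```

```text
9.65 [0.53701597 0.2155431  0.09225292] [-0.02709885  0.96536404  0.007957    0.25937348] [-0.64558102  0.39719349  0.25174561] [-0.694  0.264  0.021  2.317  1.19   0.311 -0.156]
u,h,y (np.float64(-0.008020239155780411), np.float64(0.064966961133723), np.float64(0.0011900677833707445))
```

View pics/w7c.png

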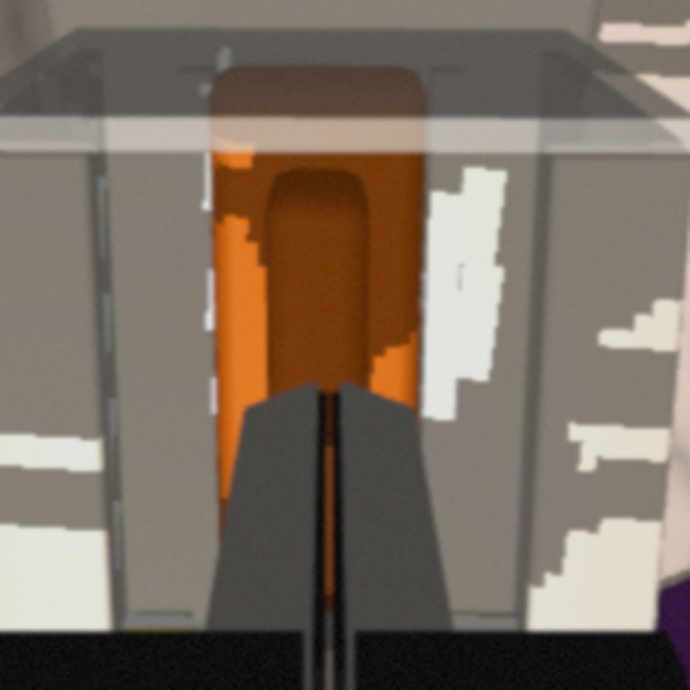

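Request:
move_arm --moves "0 -1.4 0 0 0 0 0;0 0 0 0 0 0 24;0 0 0 0 0 0 24;0 0 0 0 0 0 24"

```text
clock: 10.05
tool_pos: [0.5369, 0.2138, 0.0913]
tcp_rot: [-0.027, 0.965, 0.008, 0.259]
force: [0.6, -0.0, 0.3]
grip_width: 0.021
```

```bash
python3 wl.py w8
python3 - <<'E'
from h import *
from workcell import bot
q=np.load('fit.npz')['can'];s=bot.sense()
print('u,h,y',canL(q,s['tool_pos']),s['grip_width']);
c=load('w8.pkl');crop(c,205,160,435,390,3,'w8c.png')
E
```

```text
10.1 [0.53693618 0.21377908 0.09125548] [-0.02709749  0.96550611  0.00754958  0.2588565 ] [-0.50460297 -0.39605034 -0.08871455] [-0.693  0.265  0.023  2.319  1.194  0.309 -0.157]
u,h,y (np.float64(-0.008677801574442982), np.float64(0.06419486077273051), np.float64(-0.0005662021209070257)) 0.022828038414222495
```

View pics/w8c.png

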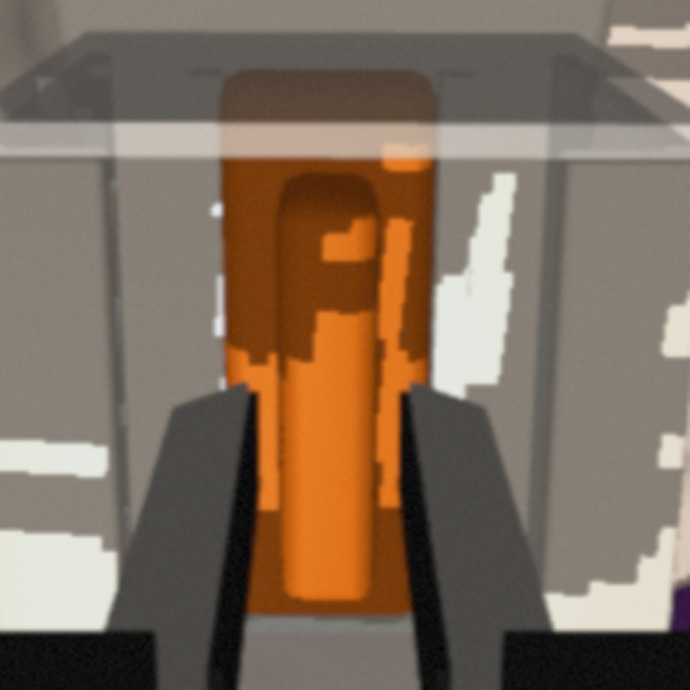

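The fingers straddle the fin (fin centre at crop column 329, finger gap centre at about 329). I'll go down the axis.

Request:
move_arm --moves "3 0.2 -5 0 0 0 24;3 0.2 -5 0 0 0 24;3 0.1 -5 0 0 0 24;2 0.1 -3.5 0 0 0 24;0 0 0 0 0 0 24"

```text
clock: 10.6
tool_pos: [0.5479, 0.2143, 0.0722]
tcp_rot: [-0.027, 0.966, 0.007, 0.259]
force: [-1.0, -0.1, -0.2]
grip_width: 0.0239
```

Request:
move_arm --moves "0.7 0 -1.3 0 0 0 24;0 0 0 0 0 0 14;0 0 0 0 0 0 10;0 0 0 0 0 0 10;0 0 0 0 0 0 10" --newtons 25

```text
clock: 11.1
tool_pos: [0.5486, 0.2144, 0.0715]
tcp_rot: [-0.027, 0.966, 0.008, 0.259]
force: [0.3, 0.3, -1.6]
grip_width: 0.016
```

```bash
python3 wl.py w9
python3 - <<'E'
from h import *
from workcell import bot
q=np.load('fit.npz')['can'];s=bot.sense()
print('u,h,y',canL(q,s['tool_pos']),s['grip_width']);
c=load('w9.pkl');crop(c,205,160,435,390,3,'w9c.png')
E
```

```text
11.15 [0.54860607 0.21443294 0.07143518] [-0.02713639  0.96550995  0.00758639  0.25883702] [-0.06643361  0.24373865 -0.92126835] [-0.704  0.321  0.055  2.309  1.329  0.277 -0.287]
u,h,y (np.float64(-0.008465720443774312), np.float64(0.04118591004144759), np.float64(-0.0005999445334027788)) 0.015933187375301826
```

View pics/w9c.png

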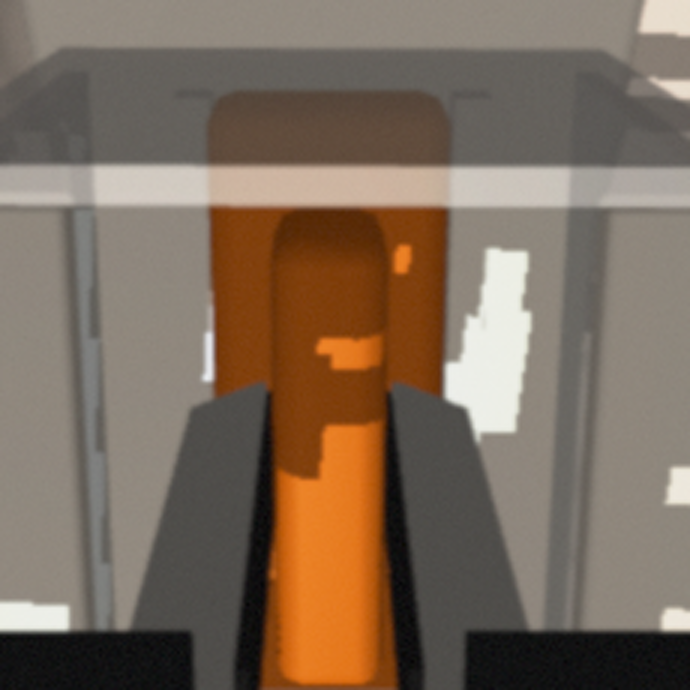

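The grip reads 16.0 mm, which matches the fin. I'll lift along the axis, easing a little off the low wall.

Request:
move_arm --moves "-2 -0.1 3.5 0 0 0 10;-3 -0.3 7 0 0 0 10;-4 -0.3 9.5 0 0 0 10;-5 -0.3 9 0 0 0 10;-5 -0.3 8.7 0 0 0 10;0 0 0 0 0 0 10" --newtons 35

```text
clock: 11.75
tool_pos: [0.5295, 0.2133, 0.1102]
tcp_rot: [-0.027, 0.965, 0.008, 0.259]
force: [-0.2, 0.1, -1.3]
grip_width: 0.0158
```

```bash
python3 wl.py w10
python3 - <<'E'
from h import *
from workcell import bot
q=np.load('fit.npz')['can'];s=bot.sense()
print('u,h,y',canL(q,s['tool_pos']),s['grip_width']);
E
```

```text
11.8 [0.52973305 0.2132784  0.10971927] [-0.02705751  0.9653948   0.00796999  0.25926289] [-0.35352296 -0.36465628 -1.14249054] [-0.678  0.218 -0.005  2.32   1.083  0.339 -0.047]
u,h,y (np.float64(-0.00569869841589405), np.float64(0.0837950242203577), np.float64(-0.0006423040872717764)) 0.016068955344220516
```

View pics/w10.png

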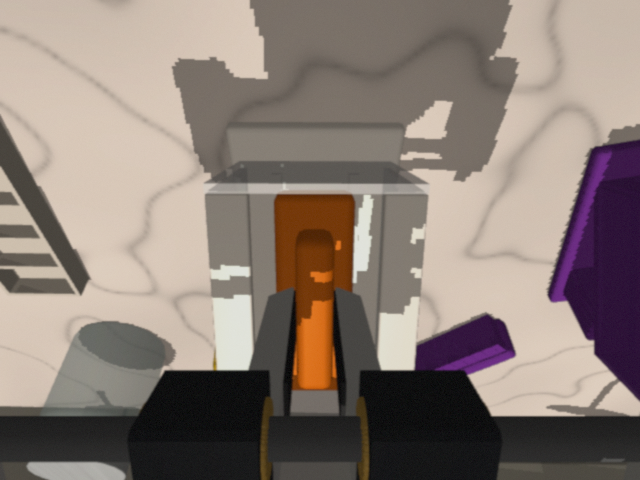

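The brush has come up with the hand. I'll continue along the axis and clear of the splash back.

Request:
move_arm --moves "-10 -0.6 17.3 0 0 0 10;-12 -0.7 20.8 0 0 0 10;-12 -0.7 20.8 0 0 0 10;-12 -0.7 20.8 0 0 0 10;-10 -0.6 25 0 0 0 10;-5 0 30 0 0 0 10;0 0 30 0 0 0 10;0 0 30 0 0 0 10;0 0 0 0 0 0 10"

```text
clock: 12.7
tool_pos: [0.4701, 0.2107, 0.3076]
tcp_rot: [-0.027, 0.965, 0.009, 0.261]
force: [1.4, -0.3, -1.4]
grip_width: 0.0159
```

```bash
python3 wl.py w11
```

```text
12.75 [0.46943185 0.21017834 0.30523755] [-0.02666325  0.96519368  0.00831158  0.26004065] [ 0.68189486  0.79354783 -1.33441099] [-0.677 -0.17  -0.094  2.195  0.473  0.761  0.565]
```

View pics/w11.png

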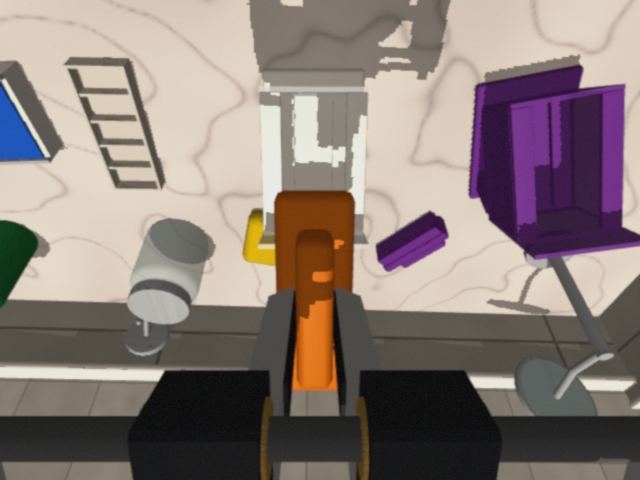

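Clear. I'll travel to the dish while levelling the tool.

Request:
move_arm --moves "5 -20 0 -0.002 0.04 0 10;9 -40 0 -0.002 0.044 0 10;9 -40 0 -0.002 0.044 0 10;9 -40 0 -0.003 0.044 0 10;9 -40 0 -0.003 0.044 0 10;9 -40 0 -0.002 0.044 0 10;9 -40 0 -0.002 0.044 0 10;9 -40 0 -0.003 0.044 0 10;9 -40 0 -0.002 0.044 0 10;9 -40 0 -0.003 0.044 0 10;9 -40 0 -0.003 0.044 0 10;9 -30 0 -0.002 0.043 0 10"

```text
clock: 13.95
tool_pos: [0.572, -0.2431, 0.3019]
tcp_rot: [-0.027, 1.0, -0.001, -0.002]
force: [-0.3, -0.4, -1.4]
grip_width: 0.0155
```

Request:
move_arm --moves "3 -15 -5 0 0 -0.13 10;1 -10 -5 0 0 -0.13 10;0 -5 -5 0 0 -0.13 10;0 0 -5 0 0 -0.13 10;0 0 -5 0 0 -0.13 10;0 0 -5 0 0 -0.13 10;0 0 -5 0 0 -0.13 10;0 0 0 0 0 -0.13 10;0 0 0 0 0 -0.13 10;0 0 0 0 0 -0.13 10;0 0 0 0 0 -0.13 10;0 0 0 0 0 -0.1 10"

```text
clock: 15.15
tool_pos: [0.5758, -0.2705, 0.267]
tcp_rot: [0.675, 0.738, -0.002, -0.0]
force: [0.6, -0.1, 0.4]
grip_width: 0.0153
```

```bash
python3 wl.py w12
python3 - <<'E'
from h import *
from workcell import bot
s=bot.sense();M=R.from_quat(s['tcp_rot']).as_matrix();print(M.round(3),'tool y yaw',np.degrees(np.arctan2(M[1,1],M[0,1])),s['grip_width'])
# turn to vertical with tool y along dish x
d=np.load('fit.npz')['dish'];yx=np.array([np.cos(d[2]),np.sin(d[2]),0]);z=np.array([0,0,-1.]);T=np.c_[np.cross(yx,z),yx,z]
print('turn',(R.from_matrix(T)*R.from_matrix(M).inv()).as_rotvec().round(3))
c=load('w12.pkl');cc,ss=np.cos(d[2]),np.sin(d[2])
for l in([.037,-.131,.028],[-.037,-.131,.028],[.037,-.005,.028],[-.037,-.005,.028],[.044,0,.032],[-.044,0,.032]):
  print(l,proj(c,[d[0]+cc*l[0]-ss*l[1],d[1]+ss*l[0]+cc*l[1],l[2]])[0].round(0))
E
```

```text
15.2 [ 0.57584828 -0.27036325  0.26690347] [ 6.76677708e-01  7.36277442e-01 -1.61381807e-03 -4.50705599e-04] [-0.05208812  0.11126322 -1.81987639] [-0.387  0.489  1.031  1.674 -0.438  1.234  0.825]
[[-0.084  0.996 -0.003]
 [ 0.996  0.084 -0.002]
 [-0.002 -0.003 -1.   ]] tool y yaw 4.830582497755872 0.015823997822122692
turn [ 0.002 -0.003  0.014]
[0.037, -0.131, 0.028] [354. 265.]
[-0.037, -0.131, 0.028] [281. 266.]
[0.037, -0.005, 0.028] [356. 136.]
[-0.037, -0.005, 0.028] [276. 137.]
[0.044, 0, 0.032] [365. 131.]
[-0.044, 0, 0.032] [268. 132.]
```

View pics/w12.png

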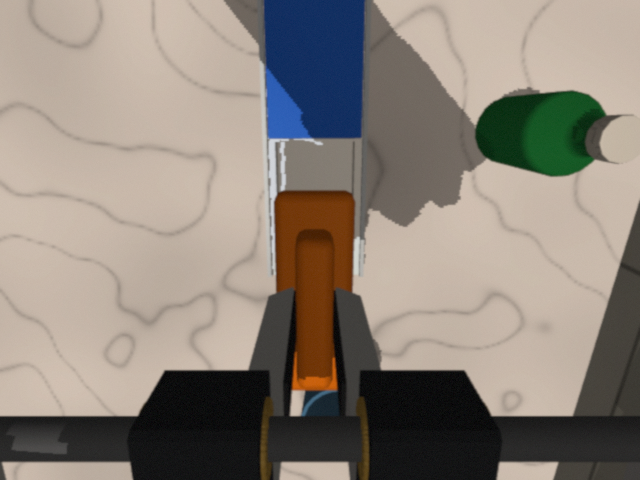

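The brush is centred over the compartment (brush column 314.7, rails 268–363). The bottle is well off to the right, so I'll descend.

Request:
move_arm --moves "1 0 -30 0.002 -0.003 0.014 10;0 0 -40 0 0 0 10;0 0 -40 0 0 0 10;0 0 -40 0 0 0 10;0 0 -30 0 0 0 10;0 0 -15 0 0 0 10;0 0 -5 0 0 0 10;0 0 -5 0 0 0 10;0 0 0 0 0 0 10"

```text
clock: 16.1
tool_pos: [0.5779, -0.2705, 0.0643]
tcp_rot: [0.667, 0.745, 0.002, 0.001]
force: [-0.2, 0.1, -0.8]
grip_width: 0.0155
```

```bash
python3 wl.py w13
python3 - <<'E'
from h import *
from workcell import bot
s=bot.sense();M=R.from_quat(s['tcp_rot']).as_matrix();print(M.round(3),s['grip_width'])
E
```

```text
16.15 [ 0.57812166 -0.27049606  0.06467032] [0.66688052 0.7451602  0.0022235  0.00130201] [-0.08454344  0.29404105  0.5145369 ] [-0.245  0.687  0.83   1.847 -0.647  0.897  1.006]
[[-0.111  0.994  0.005]
 [ 0.994  0.111  0.002]
 [ 0.001  0.005 -1.   ]] 0.015642517853827247
```

View pics/w13.png

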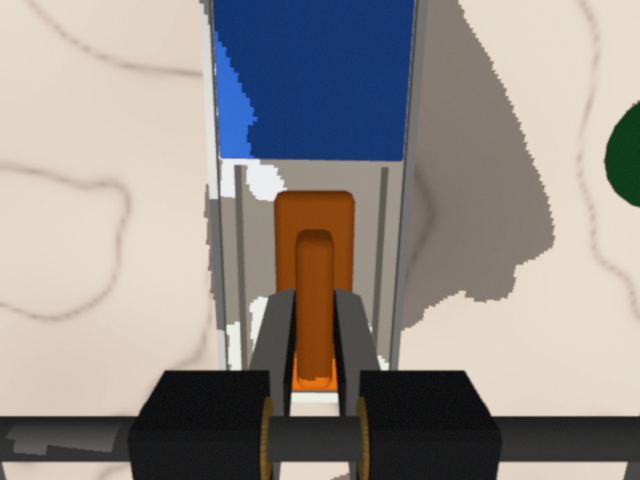

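Request:
move_arm --moves "0 0 -8 0 0 0 10;0 0 -6 0 0 0 10;0 0 -1.5 0 0 0 10;0 0 0 0 0 0 10"

```text
clock: 16.55
tool_pos: [0.5775, -0.2701, 0.048]
tcp_rot: [0.667, 0.745, 0.002, 0.001]
force: [0.6, -0.7, -0.4]
grip_width: 0.0154
```

Request:
move_arm --moves "0 0 -1 0 0 0 10;0 0 0 0 0 0 10"

```text
clock: 16.75
tool_pos: [0.5777, -0.2702, 0.0473]
tcp_rot: [0.667, 0.745, 0.002, 0.001]
force: [1.4, -0.4, -0.4]
grip_width: 0.0156
```

Request:
move_arm --moves "0 0 -0.7 0 0 0 10;0 0 0 0 0 0 10"

```text
clock: 16.95
tool_pos: [0.5776, -0.2702, 0.0466]
tcp_rot: [0.667, 0.745, 0.002, 0.001]
force: [0.4, 0.4, -1.6]
grip_width: 0.0156
```

Request:
move_arm --moves "0 0 -0.7 0 0 0 10;0 0 0 0 0 0 10"

```text
clock: 17.15
tool_pos: [0.5777, -0.2702, 0.0463]
tcp_rot: [0.667, 0.745, 0.002, 0.001]
force: [-2.0, 1.9, 6.6]
grip_width: 0.0158
```

Contact shows as 6.6 N upward. I'll release and withdraw straight up.

Request:
move_arm --moves "0 0 0.3 0 0 0 18;0 0 0 0 0 0 22;0 0 0 0 0 0 30;0 0 0 0 0 0 30;0 0 5 0 0 0 30;0 0 10 0 0 0 30;0 0 30 0 0 0 30;0 0 45 0 0 0 30;0 0 45 0 0 0 30;0 0 45 0 0 0 30;0 0 45 0 0 0 30;0 0 0 0 0 0 30"

```text
clock: 18.35
tool_pos: [0.5791, -0.2721, 0.2777]
tcp_rot: [0.667, 0.745, 0.004, 0.004]
force: [0.3, 0.0, -0.9]
grip_width: 0.0302
```

```bash
python3 wl.py w14
```

```text
18.4 [ 0.57846042 -0.27109943  0.27474821] [0.66703722 0.74501144 0.00331931 0.00287784] [ 0.65246206  0.40637252 -1.38116131] [-0.385  0.479  1.029  1.665 -0.437  1.239  0.848]
```

View pics/w14.png

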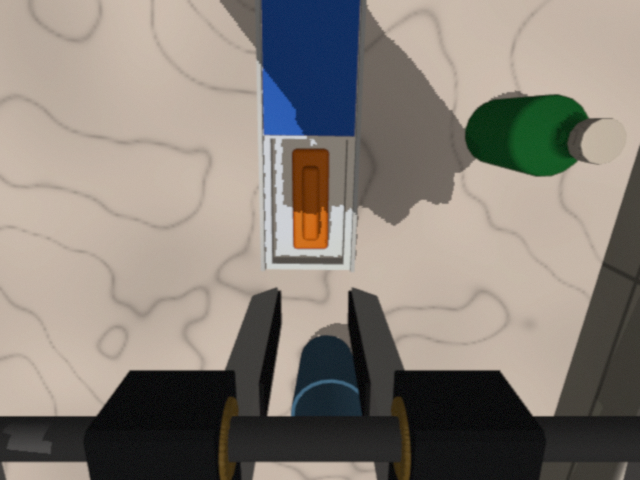

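The brush lies in the compartment, spanning columns 292–329 and rows 148–248. I'll move the arm aside for a last overhead check.

Request:
move_arm --moves "0 0 20 0 0 0 30;-5 35 0 0 0 0 30;-8 40 0 0 0 0 30;-8 40 0 0 0 0 30;-8 40 0 0 0 0 30;-8 40 0 0 0 0 30;-8 40 0 0 0 0 30;0 40 0 0 0 0 30;0 40 0 0 0 0 30;0 0 0 0 0 0 30"

```text
clock: 19.4
tool_pos: [0.532, 0.0506, 0.2904]
tcp_rot: [0.664, 0.748, 0.002, 0.0]
force: [-0.6, -0.3, 0.0]
grip_width: 0.0301
```

Run:
```python
from h import *
from workcell import bot
t=bot.capture('top');s=bot.capture('scene');pickle.dump(t,open('t9.pkl','wb'));pickle.dump(s,open('s9.pkl','wb'))
cv2.imwrite('pics/t9.png',t['pixels'][:,:,::-1]);crop(s,140,190,340,340,4,'s9.png')
d=np.load('fit.npz')['dish'];cc,ss=np.cos(d[2]),np.sin(d[2])
h=cv2.cvtColor(t['pixels'],cv2.COLOR_RGB2HSV)
for n,m,z in(('cover',(h[...,0]>108)&(h[...,0]<130)&(h[...,1]>150),.032),('brush',(h[...,0]<14)&(h[...,1]>170),.034)):
    m=m.astype(np.uint8);m[:215]=0;m[285:]=0;m[:,:320]=0;m[:,450:]=0
    ys,xs=np.nonzero(m);P=np.array([onz(t,x,y,z)[:2] for x,y in zip(xs,ys)])-d[:2]
    L=np.c_[cc*P[:,0]+ss*P[:,1],-ss*P[:,0]+cc*P[:,1]]
    print(n,len(xs),xs.min(),xs.max(),L.mean(0).round(4),L.min(0).round(4),L.max(0).round(4))
a=load('top0.pkl')['pixels'].astype(int);print('clock',bot.sense()['clock'])
```

```text
cover 1763 333 389 [-0.0007  0.0646] [-0.0419 -0.0002] [0.0411 0.1296]
brush 495 393 432 [ 0.0004 -0.0642] [-0.0158 -0.1115] [ 0.0166 -0.0157]
clock 19.5
```

View pics/t9.png

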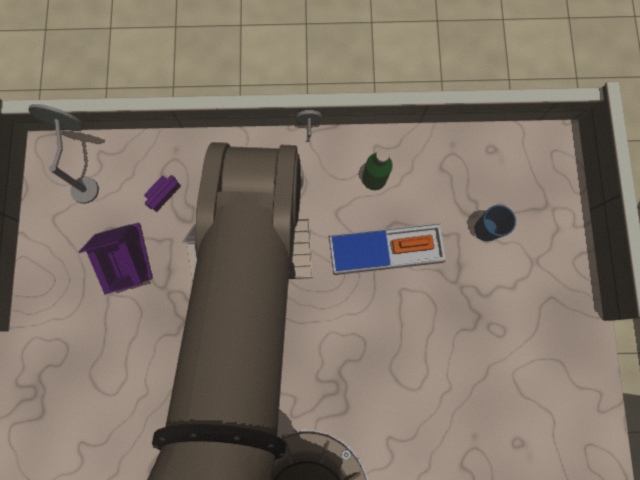

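View pics/s9.png

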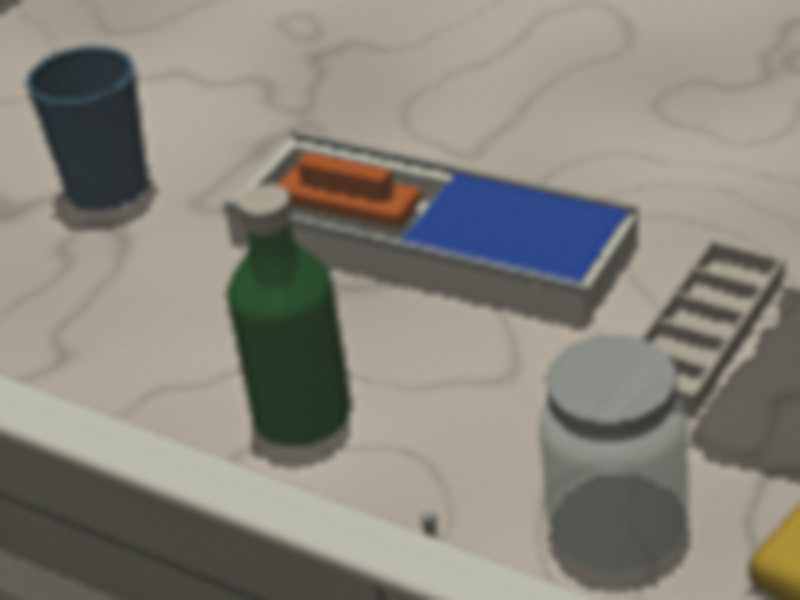

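Run:
```python
from workcell import bot
print(bot.sense()['qd'].round(3)); print(bot.close_job())
```

```text
[ 0.036 -0.007  0.022  0.003  0.004 -0.001  0.008]
the job is handed in; nothing more can be done
None
```

I opened the dish cover first, then took the orange brush out of the leaning canister and laid it on the dish floor. The job was handed in at about 19.5 s of the 69 s allowed.

- **Cover:** I pressed on it with closed fingers and dragged it until it stopped. The fingers then slid on over it while it stayed put. The last overhead view puts its centre 65 mm to the dish's +y, against about 67 mm for fully open, which is within measuring error.
- **Brush:** I went in along the canister's axis with closed fingers, opened them to 24 mm above the fin, and gripped at a width of 16 mm. The brush was lowered until it touched the dish floor (6.6 N) and only then released. The last views show it bristles down, flat and lengthwise. It is centred to about 0.4 mm across the dish and 4 mm along it.
- **Bystanders:** The bottle and tumbler are where they were at the start. The jar, pill tray and soap looked undisturbed but were partly hidden from above by the arm, so I did not measure them again. The arm ended clear of everything.

**Checks that disagreed or ran close:**
- Pressing on the cover briefly read 40.1 N at the wrist, from the fingertips. I backed off straight away and dragged at about 7–16 N. Because that is right at the 40 N pressing limit, it could count against the run if fingertips are included.
- The wrist camera's calibration was off by about 2 mm sideways, so I lined up the grasp on the finger gap seen in the picture instead.

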